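# Take up the gap in a type lock-up fixture with spacers and a wedge, and hold it tight

### The job

Stand the flat spacers from the wooden rack upright in the gap of the steel fixture, on the bed and flat against the plain fence, the narrow one first and the broad one only if the gap needs it, then slide the wooden wedge down between the spacers and the sloped jaw until you feel it bite on both before it reaches the bed. Finish still gripping the wedge and pressing it down firmly, with about 10 to 15 N, so that the stack is held tight; do not let go. Leave the loupe, the ink tin and the eraser where they are.

Things in the scene. Friction and masses are not known exactly. Their poses are not given: they have to be found in the camera images.
- fixture: Dark steel bed plate 200x120x8 mm, fixed to the bench. Origin on the bench; bed top at z = 8 mm, from x -65 to +135 mm. Its fence is a plain upright steel bar, 100 mm along y (centred on y = 0), x -60 to -40 mm, top at z = 50 mm; the face at x = -40 mm bounds the gap.
- jaw_edge (a point): Middle of the top edge of the steel jaw facing the fence, on the fixture's y = 0, 50 mm above the bench, axes as the fixture's. The gap from the fence face to this edge is 19.5 to 32.5 mm, different each run. The jaw (100 mm along y) slopes: d below the edge its face is 0.35 d nearer the fence, down to d = 22 mm; below that it is undercut and stands back.
- carriage: The carriage with the sloped jaw, an aluminium pallet and a tied form of type behind it (to +x, up to 123 mm), bolted down: it does not move. Origin on the bed top, straight below jaw_edge; axes as the fixture's.
- rack: Light wooden rack 150x80 mm with three slots along y, top 38 mm above the bench, slot floors 8 mm above the bench. Origin on the bench. The two spacers stand in the slots at x = -38 and 0 mm (either way round), the wedge in the slot at about x = +40 mm; the pieces stand out 44 to 50 mm above the rack. Its yaw is that of the three pieces; the wedge may lean by up to 1 degree.
- narrow_spacer: The silver aluminium spacer plate (origin at the centre of its underside).
- narrow_spacer_center (a point): Centre of the silver aluminium spacer plate, 7 mm thick (x), 40 mm wide (y), 74 mm tall (z), 70 g, standing upright. Grip its top across the 40 mm width, so that the fingers stay above the fence and beside whatever already stands in the gap; in the gap its top is 82 mm above the bench.
- broad_spacer: The yellow brass-coloured spacer plate (origin at the centre of its underside).
- broad_spacer_center (a point): Centre of the brass-coloured spacer plate, 7 mm thick (x), 50 mm wide (y), 74 mm tall (z), 70 g, standing upright. Grip its top across the 50 mm width; placed after the narrow one, the fingers pass outside the narrow one.
- wedge: The wooden wedge (origin as wedge_foot). One spacer serves for gaps up to about 26 mm, two above that: if the wedge goes down to the bed without tightening, a spacer is missing; if it stands with its foot less than 12 mm below the jaw's top, there is one too many.
- wedge_head (a point): Centre of the head of the brown wooden wedge (about 60 g, 80 mm tall). The head is a block 22 mm (x) x 60 mm (y) x 35 mm (z), to be gripped across the 60 mm. This point is 62.5 mm above the foot, 11 mm to +x of the wedge's upright face. Below the head the wedge tapers towards the foot.
- wedge_foot (a point): Middle of the wedge's foot, 6 mm (x) x 60 mm (y). The -x face is upright (goes to the spacers); the +x face slopes like the jaw: thickness 6 mm at the foot plus 0.35 mm per mm upward, to 45 mm up. With slack s mm (gap less 7 per spacer) it is tight with its foot (20.7 - s)/0.35 mm above the bed.
- loupe: Black loupe, 48 mm across, 43 mm tall, a bystander.
- ink_tin: Round ink tin, 73 mm across, 41 mm tall, a bystander.
- eraser: Pale eraser block 64x46x22 mm, a bystander.
Things that resemble listed ones, but are neither listed nor needed, are in the scene too. What is meant by the narrow_spacer is not blue, and is the smaller of those in its own colour.

How it is judged:
By the outcome, as a careful person would: the job done as asked, in the order asked, and still so for the second after the job is handed in, while the arm keeps its last pose, push and grip.
It also fails if it takes over 72 s, if anything falls off the work surface, if the arm or the gripper's body presses on something with over 40 N, if the wrist force passes 120 N, or if a joint passes its speed limit or range.

### The arm

A 6-joint arm with a two-finger parallel gripper is mounted at the origin on a cart in front of the work surface, level with it; the furniture and walls round the work are solid. World frame = base frame: x ahead of the robot, y to its left, z up, the work surface at z = 0. Lengths are in m, angles in rad, forces in N, time in s.
With the tool pointing down it reaches from about 0.325 to 0.9 m from the base axis. Payload 3.5 kg.
Tool frame: the origin (TCP) lies between the finger pads; the fingertips stand 14 mm ahead of it and the grasp point (between the pads) lies 5 mm behind it; z points along the fingers, y is the line along which they close (so a half turn about z gives the same grasp; the last joint's range is limited). The gripper opens to 85 mm and grips with 20 to 120 N. Pads are 22 mm wide; open, the fingers measure 114 mm over their backs; the gripper's body (76 mm by 85 mm) begins 54 mm behind the grasp point. The pads swing forward as they close: fully open they stand 13 mm farther back than shut.
Start: joints at [1.141, 0.276, -0.026, 1.268, 0, 1.467], TCP at [0.201, 0.592, 0.245] pointing down, gripper open.
Joint ranges: [-3.12, 3.12], [-0.85, 1.88], [-1.08, 1.24], [-1.95, 2.15], [-1.57, 1.53], [-3.14, 3.14]. Speed limits (rad/s): [2.57, 2.57, 3.14, 3.14, 3.14, 3.14].

### API

Orientations are given as a unit quaternion [x, y, z, w].
In Python, from cell import robot, read_camera, camera_info gives the robot as it stands. The module is installed in compiled form; this text tells all that it offers.
- The arm moves only by the tool drive_tool, never from a script. Its argument "plan" is one flat list of numbers, 5 for each row, row after row: the finger opening in m, from 0 to 0.0854, then the shift along the tool's x, y, z in m, then the turn about the tool's z in rad. A call has 1 to 5 rows; each row is the pose to reach, as a shift and turn from the pose commanded when the call began, along the tool's axes at that moment; what a row does not reach only later rows make up. A row lasts 1/8 s, in which the tool goes at most 62.5 mm and 10.7 degrees, less where a joint would pass 70% of its speed; a pose out of reach is approached as far as the arm can. A call with a gripper value outside its range is refused whole. The fingers move at their own pace and stop on an object; the grip force is fixed at half the most. Time passes only in rows, so rows that repeat a pose let the fingers close. It gives the time, the measured TCP pose, the force, the opening and the grip force at its end, in the units of the state.
- robot.get_obs(): the state, without advancing time (a new reading comes with each control period).
- read_camera(name): name is "side" or "top" or "wrist"; returns (picture, depth): 480x640x3 uint8, red, green, blue; 480x640 float32, m along the optical axis (not along the pixel's ray), 0 where there is no reading.
- camera_info(name): a dict with "camera_matrix" (3x3 intrinsics, pixels), "dist_coeffs" ([k1, k2, p1, p2, k3] as OpenCV has them; the pictures are not rectified), "R" (3x3) and "t" (3): a world point X has camera coordinates R X + t; the wrist camera has in their place "T_tool_cam" (4x4, takes a point from camera to tool coordinates, whose origin is the TCP and whose axes are the flange's). Camera axes: x right, y down, z forward; pixel columns grow to the right and rows downward; lengths in m; the calibration is good to about 2 mm. A picture is of the moment at which its call begins: read the wrist's pose just before it. camera_info takes no time and is no camera call.
- robot.hand_in(): hands the job in; it is judged then, once.
The state is a dict: "time": time; "joint_pos": joint angles; "joint_velocities": joint speeds; "effort": joint torques, N m; "eef_pos": TCP position; "ee_rot": TCP orientation; "wrist_force": force on the tool from outside, world axes, zero at the start; "ft_torque": the same for the moment, N m; "finger_gap": finger opening in m; "finger_force": force on a finger pad.
Only numpy, scipy, OpenCV 4.12 (cv2) and the standard library are available. Lean on these libraries where they do the work, as an engineer would, in place of code of your own. Each camera call takes 0.05 s, during which the arm holds its last target. There are 200 camera calls.

## Working session

There is one attempt and no reset: what is moved stays moved. The work goes in short steps, Python scripts to look and compute and a tool call to move; the robot and the scene stay as the last step left them, time stands still between calls to the robot, and variables do not carry over. Pictures are saved under pics/ and viewed, at most 10 in all, crops included, and the job is handed in when it is done.

Besides the shell and the picture viewer there is one more tool, called after "Request:" by a JSON object that holds its "op" and its "data", one argument or row to a line. drive_tool: Moves the arm, as the interface text tells. Its arguments: {"type":"object","properties":{"plan":{"type":"array"}},"required":["plan"]}

```bash
mkdir -p pics
cat > h.py <<'E'
import numpy as np, cv2
from cell import robot, read_camera, camera_info
from scipy.spatial.transform import Rotation as Ro
def cam(name):
    o=robot.get_obs(); im,d=read_camera(name); c=camera_info(name)
    K=np.array(c["camera_matrix"]);D=np.array(c["dist_coeffs"])
    if name=="wrist":
        T=np.eye(4);T[:3,:3]=Ro.from_quat(o["ee_rot"]).as_matrix();T[:3,3]=o["eef_pos"]
        W=T@np.array(c["T_tool_cam"])
    else:
        W=np.eye(4);R=np.array(c["R"]);W[:3,:3]=R.T;W[:3,3]=-R.T@np.array(c["t"])
    return im,d,K,D,W
def rays(px,K,D):
    p=cv2.undistortPoints(np.array(px,float).reshape(-1,1,2),K,D).reshape(-1,2)
    return np.c_[p,np.ones(len(p))]
def onplane(px,z,K,D,W):
    r=rays(px,K,D)@W[:3,:3].T; c=W[:3,3]
    return c+r*((z-c[2])/r[:,2])[:,None]
def cloud(d,K,D,W):
    v,u=np.mgrid[:480,:640]
    r=rays(np.c_[u.ravel(),v.ravel()],K,D)*d.reshape(-1,1)
    P=r@W[:3,:3].T+W[:3,3]; P[d.ravel()==0]=np.nan
    return P.reshape(480,640,3)
def proj(P,K,D,W):
    R=W[:3,:3].T;t=-R@W[:3,3]
    return cv2.projectPoints(np.array(P,float).reshape(-1,1,3),cv2.Rodrigues(R)[0],t,K,D)[0].reshape(-1,2)
def save(n,im): cv2.imwrite("pics/"+n,im[...,::-1])
E
python3 - <<'E'
from h import *
o=robot.get_obs();print(o)
for n in("top","side"):
    im,d,K,D,W=cam(n);save(n+"0.png",im);np.savez(n+"0.npz",im=im,d=d,K=K,D=D,W=W);print(n,W[:3,3],(d>0).mean())
print(camera_info("wrist"))
E
```

```text
{'time': 0.0, 'joint_pos': array([ 1.14058530e+00,  2.77140285e-01, -2.79072487e-02,  1.26797695e+00,
       -2.50588425e-05,  1.46741780e+00]), 'joint_velocities': array([ 0.00044629,  0.0001631 , -0.00149905, -0.00103209,  0.00037389,
        0.00092204]), 'effort': array([ 1.03652252e-03, -4.45509803e+01,  2.95206481e+01,  1.64952781e-02,
       -9.29711859e-05, -2.42000127e-06]), 'eef_pos': array([0.20034141, 0.59122756, 0.2441427 ]), 'ee_rot': array([ 1.62689771e-01,  9.86676643e-01, -1.07796859e-03, -2.81631132e-04]), 'wrist_force': array([0.53055273, 0.32422985, 0.20379258]), 'ft_torque': array([-0.01818678,  0.05155168,  0.01638812]), 'finger_force': 0.0, 'finger_gap': 0.0853437996852395}
top [0.46927478 0.19166254 1.02333625] 0.9960221354166666
side [0.46217843 0.99874437 0.65338343] 0.995966796875
{'camera_matrix': array([[349.74202757,   0.        , 320.42116507],
       [  0.        , 349.74202757, 238.68323344],
       [  0.        ,   0.        ,   1.        ]]), 'dist_coeffs': array([-0.0185672,  0.       ,  0.       ,  0.       ,  0.       ]), 'T_tool_cam': array([[ 7.44122753e-04, -9.58068009e-01, -2.86539937e-01,
         7.13475003e-02],
       [ 9.99999454e-01,  5.02580899e-04,  9.16506326e-04,
        -1.04270642e-03],
       [-7.34065892e-04, -2.86540463e-01,  9.58067860e-01,
        -1.27885079e-01],
       [ 0.00000000e+00,  0.00000000e+00,  0.00000000e+00,
         1.00000000e+00]])}
```

View pics/top0.png

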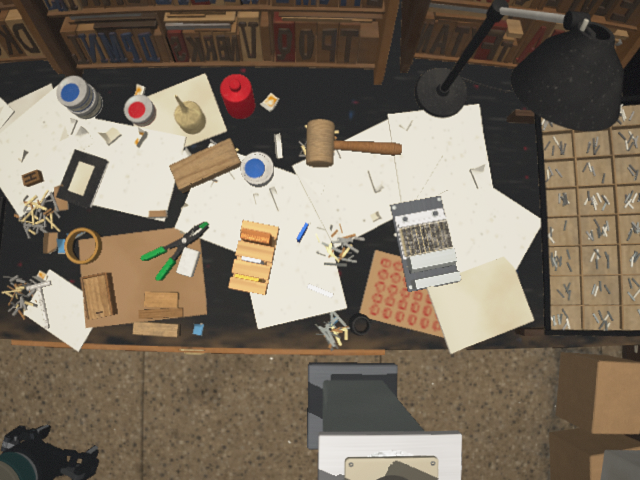

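View pics/side0.png

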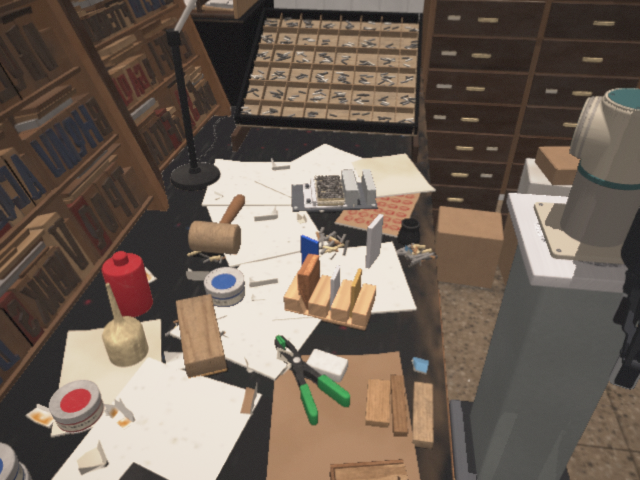

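The top view shows the rack at about (255,257), with the wedge in the upper slot, silver in the middle and brass in the lower. The fixture is at about (425,242), with the fence on its lower (robot) side. The free-standing silver plate at (320,290) and the blue one at (302,232) are decoys. Next I measure both.

Run:
```python
from h import *
z=np.load("top0.npz");im,d,K,D,W=[z[k] for k in("im","d","K","D","W")]
P=cloud(d,K,D,W)
def box(m,lab):
    n,l,st,_=cv2.connectedComponentsWithStats(m.astype(np.uint8))
    for i in range(1,n):
        if st[i,4]<12: continue
        q=P[l==i]; r=cv2.minAreaRect(q[:,:2].astype(np.float32)*1000)
        print(lab,st[i],"z",np.round(np.nanpercentile(q[:,2],[5,50,95]),3),"xy",np.round(r[0],1),"sz",np.round(r[1],1),"ang",round(r[2],1),"rgb",im[l==i].mean(0).round())
Z=P[...,2]
reg=np.zeros(Z.shape,bool);reg[205:310,215:345]=1
box(reg&(Z>.065)&(Z<.11),"pieces")
box(reg&(Z>.028)&(Z<.046),"rack")
reg[:]=0;reg[180:310,380:475]=1
box(reg&(Z>.04)&(Z<.06),"jaw50")
box(reg&(Z>.003)&(Z<.013),"bed")
c=cv2.resize(im[190:310,220:480],None,fx=3,fy=3,interpolation=cv2.INTER_CUBIC);save("c1.png",c)
```

```text
pieces [296 222  13  18  71] z [0.069 0.074 0.077] xy [588.  200.9] sz [ 7.1 39.1] ang 60.9 rgb [ 99. 142. 220.]
pieces [240 228  31  17 345] z [0.077 0.088 0.091] xy [575.  296.7] sz [60.8 22.1] ang 80.0 rgb [209. 141.  82.]
pieces [241 256  21   7  75] z [0.076 0.082 0.085] xy [526.6 304.7] sz [40.2  7. ] ang 80.0 rgb [236. 231. 225.]
pieces [234 274  26   8  86] z [0.078 0.082 0.084] xy [489.2 312.9] sz [49.9  6.8] ang 79.8 rgb [235. 204.  92.]
pieces [307 283  27  15 132] z [0.098 0.101 0.104] xy [465.  163.1] sz [53.9  9.5] ang 68.1 rgb [239. 237. 234.]
rack [240 219  39  24 358] z [0.035 0.038 0.041] xy [590.9 294.7] sz [80.3 36.7] ang 79.0 rgb [229. 193. 133.]
rack [ 232  240   43   40 1123] z [0.035 0.038 0.041] xy [529.  305.9] sz [80.6 72.3] ang 80.1 rgb [227. 184. 123.]
rack [228 276  39  19 448] z [0.035 0.038 0.041] xy [474.7 316.1] sz [80.6 28.5] ang 80.1 rgb [230. 187. 124.]
jaw50 [409 248  48  24 692] z [0.045 0.05  0.053] xy [532.7 -80.6] sz [ 32.5 101.9] ang 11.4 rgb [206. 206. 199.]
jaw50 [414 271  48  18 450] z [0.047 0.05  0.053] xy [489.1 -89.6] sz [ 20.4 103. ] ang 11.2 rgb [211. 211. 204.]
bed [ 380  180   95  130 6488] z [0.003 0.005 0.011] xy [571.8 -82.2] sz [220.2 295.4] ang 89.9 rgb [198. 184. 168.]
```

View pics/c1.png

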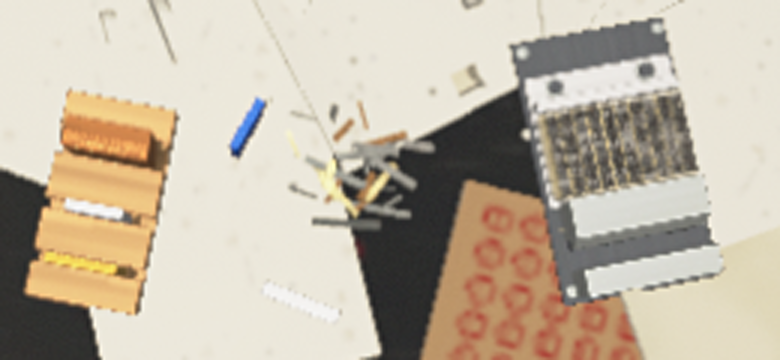

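The crop shows the rack pieces (wedge, silver, brass from top to bottom). The fixture's fence is the lower bar and the jaw the bar above it, with a small gap between them. All sizes and heights match what was given. Rack yaw is about −10° and fixture yaw about +11.4°. I move over the silver spacer.

Request:
{"op": "drive_tool", "data": {
  "plan": [0.085,-0.057,-0.024,0,-0.15,0.085,-0.114,-0.048,0,-0.152,0.085,-0.171,-0.072,0,-0.152,0.085,-0.228,-0.096,0.02,-0.152,0.085,-0.285,-0.119,0.03,-0.152]
}}

```text
time: 0.72
eef_pos: [0.4313, 0.3874, 0.2145]
ee_rot: [0.087, 0.996, -0.0, -0.001]
wrist_force: [0.7, 0.2, 0.2]
finger_gap: 0.0851
finger_force: 0.0
```

```bash
cat >> h.py <<'E'
def go(target,yaw_y,show=1):
    "shift & turn in tool axes to bring TCP to target and tool y to world angle yaw_y (deg)"
    o=robot.get_obs();R=Ro.from_quat(o["ee_rot"]).as_matrix()
    s=R.T@(np.array(target)-o["eef_pos"]);a=np.degrees(np.arctan2(R[1,1],R[0,1]))
    print("t",round(o["time"],2),"pos",o["eef_pos"].round(4),"yaw",a.round(2),"tilt",R[:,2].round(3),"gap",round(o["finger_gap"],4),"F",o["wrist_force"].round(1),"| shift",s.round(4),"turn",round(np.radians(a-yaw_y),4))
E
python3 -c "
from h import *
go([.5266,.3047,.2],80)"
```

```text
t 0.72 pos [0.4313 0.3874 0.2145] yaw 80.0 tilt [-0.001 -0.001 -1.   ] gap 0.0851 F [0.7 0.2 0.2] | shift [-0.1083 -0.0648  0.0144] turn -0.0
```

Request:
{"op": "drive_tool", "data": {
  "plan": [0.085,-0.054,-0.032,0.01,0,0.085,-0.108,-0.065,0.02,0,0.085,-0.108,-0.065,0.02,0,0.085,-0.108,-0.065,0.02,0]
}}

```text
time: 1.23
eef_pos: [0.5253, 0.3061, 0.1951]
ee_rot: [0.088, 0.996, -0.0, -0.001]
wrist_force: [-0.4, -0.2, -0.3]
finger_gap: 0.0853
finger_force: 0.0
```

```bash
cat >> h.py <<'E'
def boxes(m,P,im,lab,mn=30):
    n,l,st,_=cv2.connectedComponentsWithStats(m.astype(np.uint8))
    for i in range(1,n):
        if st[i,4]<mn: continue
        q=P[l==i]; r=cv2.minAreaRect(q[:,:2].astype(np.float32)*1000)
        print(lab,st[i],"z",np.round(np.nanpercentile(q[:,2],[5,50,95]),3),"xy",np.round(r[0],1),"sz",np.round(r[1],1),"ang",round(r[2],1),"rgb",im[l==i].mean(0).round())
E
python3 - <<'E'
from h import *
go([.5266,.3047,.2],80)
im,d,K,D,W=cam("wrist");save("w1.png",im);P=cloud(d,K,D,W);Z=P[...,2]
near=(abs(P[...,0]-.53)<.1)&(abs(P[...,1]-.305)<.06)
boxes(near&(Z>.076)&(Z<.095),P,im,"p")
E
```

```text
t 1.23 pos [0.5253 0.3061 0.1951] yaw 79.93 tilt [-0.002 -0.    -1.   ] gap 0.0853 F [-0.4 -0.2 -0.3] | shift [-0.0016 -0.0011 -0.0049] turn -0.0012
p [286 184  72  11 781] z [0.078 0.081 0.082] xy [490.7 311.8] sz [49.5  6.9] ang 79.9 rgb [178. 148.  91.]
p [292 235  56  12 604] z [0.078 0.081 0.082] xy [528.  303.8] sz [40.   7.6] ang 79.3 rgb [121. 115. 111.]
p [ 280  287   81   33 2539] z [0.079 0.087 0.088] xy [576.1 295.7] sz [60.  22.7] ang 80.0 rgb [169. 126.  93.]
```

View pics/w1.png

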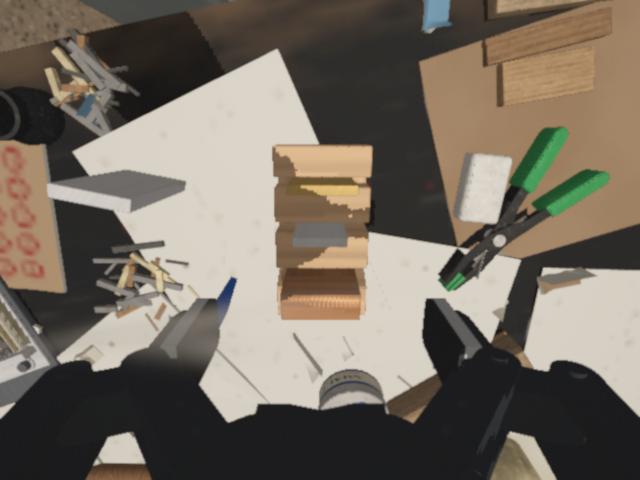

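The wrist view shows the silver spacer at about (320,235), brass at (322,188) and the wedge at (320,293), clear between the open fingers. It agrees with the top view to 1.5 mm. I descend and grip.

Request:
{"op": "drive_tool", "data": {
  "plan": [0.085,-0.003,-0.002,0.045,0,0.085,-0.003,-0.002,0.09,0,0.085,-0.003,-0.002,0.115,0,0.085,-0.003,-0.002,0.127,0,0.085,-0.003,-0.002,0.127,0]
}}

```text
time: 1.9
eef_pos: [0.5273, 0.3047, 0.0685]
ee_rot: [0.086, 0.996, -0.0, -0.0]
wrist_force: [0.3, 0.2, 0.9]
finger_gap: 0.0849
finger_force: 0.0
```

Request:
{"op": "drive_tool", "data": {
  "plan": [0.03,0,0,0,0,0.03,0,0,0,0,0.03,0,0,0,0,0.03,0,0,0,0,0.03,0,0,0,0]
}}

```text
time: 2.52
eef_pos: [0.5294, 0.3044, 0.0702]
ee_rot: [0.087, 0.996, 0.001, 0.001]
wrist_force: [-0.2, 0.6, 5.7]
finger_gap: 0.0388
finger_force: 60.2
```

Request:
{"op": "drive_tool", "data": {
  "plan": [0.03,0,0,-0.03,0,0.03,0,0,-0.07,0,0.03,0,0,-0.12,0,0.03,0,-0.05,-0.15,0,0.03,0,-0.1,-0.15,0]
}}

```text
time: 3.15
eef_pos: [0.513, 0.2052, 0.2221]
ee_rot: [0.087, 0.996, 0.001, 0.003]
wrist_force: [0.6, -1.2, -1.3]
finger_gap: 0.0387
finger_force: 61.2
```

```bash
python3 -c "
from h import *
go([.495,-.0869,.2],101.4)"
```

```text
t 3.15 pos [0.513  0.2052 0.2221] yaw 80.06 tilt [ 0.007  0.001 -1.   ] gap 0.0387 F [ 0.6 -1.2 -1.3] | shift [-0.0325 -0.2908  0.0215] turn -0.3724
```

Request:
{"op": "drive_tool", "data": {
  "plan": [0.03,-0.006,-0.06,0,-0.08,0.03,-0.013,-0.12,0,-0.16,0.03,-0.02,-0.18,0,-0.25,0.03,-0.027,-0.24,0,-0.33,0.03,-0.033,-0.291,0.01,-0.373]
}}

```text
time: 3.78
eef_pos: [0.4929, -0.0893, 0.2093]
ee_rot: [-0.099, 0.995, -0.0, 0.001]
wrist_force: [0.6, -0.6, -1.3]
finger_gap: 0.0386
finger_force: 61.1
```

Request:
{"op": "drive_tool", "data": {
  "plan": [0.03,0,0,0,0,0.03,0,0,0,0,0.03,0,0,0,0]
}}

```text
time: 4.15
eef_pos: [0.4929, -0.0857, 0.2088]
ee_rot: [-0.1, 0.995, 0.0, 0.0]
wrist_force: [0.6, 0.4, -0.0]
finger_gap: 0.0384
finger_force: 61.2
```

Run:
```python
from h import *
go([.495,-.0869,.2],101.4)
im,d,K,D,W=cam("wrist");save("w2.png",im);P=cloud(d,K,D,W);np.savez("w2.npz",im=im,P=P,K=K,D=D,W=W);Z=P[...,2]
near=(abs(P[...,0]-.51)<.15)&(abs(P[...,1]+.08)<.1)
boxes(near&(Z>.045)&(Z<.056),P,im,"50")
boxes(near&(Z>.1)&(Z<.19),P,im,"hand")
f=P[near&(Z>.047)&(Z<.053)]
a=np.radians(11.4);ex=np.array([np.cos(a),np.sin(a)]);ey=np.array([-ex[1],ex[0]])
q=(f[:,:2]-[.4891,-.0896]);x=q@ex*1000;y=q@ey*1000
print(np.histogram(x,np.arange(-16,70,2)))
```

```text
t 4.15 pos [ 0.4929 -0.0857  0.2088] yaw 101.45 tilt [-0.  0. -1.] gap 0.0384 F [ 0.6  0.4 -0. ] | shift [-0.0018 -0.0016  0.0088] turn 0.0009
50 [ 257  208  119   24 2821] z [0.048 0.049 0.05 ] xy [491.3 -91.2] sz [ 20.5 100.1] ang 11.4 rgb [113. 112. 107.]
50 [ 260  252  114   34 1360] z [0.046 0.049 0.05 ] xy [535.3 -82.1] sz [ 30.2 100.3] ang 11.5 rgb [177. 175. 169.]
hand [ 278  256   87   33 2449] z [0.149 0.172 0.188] xy [488.2 -87.9] sz [ 1.7 40.1] ang 11.1 rgb [116. 112. 108.]
(array([  0,   0,   0,  64, 282, 303, 284, 248, 288, 277, 251, 273, 276,
       254,   8,   0,   0,   0,   0,   0,   0,   0,   0,   0, 122, 108,
        98,  90,  82,  79,  80,  77,  72,  70,  67,  64,  60,  57,  55,
         0,   0,   0]), array([-16, -14, -12, -10,  -8,  -6,  -4,  -2,   0,   2,   4,   6,   8,
        10,  12,  14,  16,  18,  20,  22,  24,  26,  28,  30,  32,  34,
        36,  38,  40,  42,  44,  46,  48,  50,  52,  54,  56,  58,  60,
        62,  64,  66,  68]))
```

View pics/w2.png

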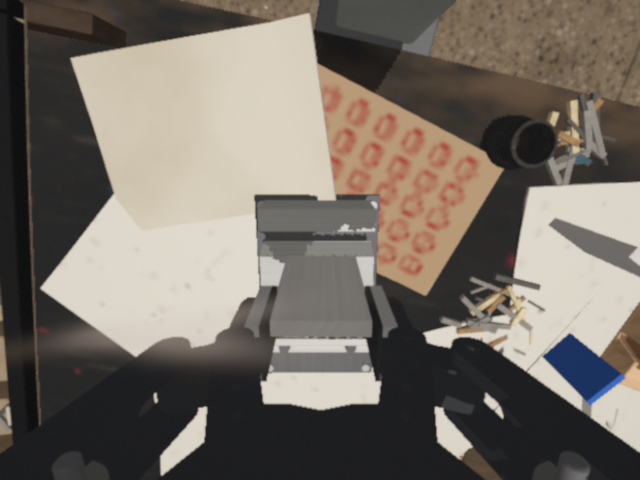

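The wrist view over the fixture shows the fence at about (317,218), the jaw at (317,262) and the held spacer at (320,290). The gap is about 20 mm, so one spacer serves. I shift over the gap and check the spacer's lean in the hand.

Request:
{"op": "drive_tool", "data": {
  "plan": [0.03,-0.014,-0.004,0,0,0.03,-0.014,-0.004,0.04,0,0.03,-0.014,-0.004,0.07,0,0.03,-0.014,-0.004,0.07,0,0.03,-0.014,-0.004,0.07,0]
}}

```text
time: 4.82
eef_pos: [0.5087, -0.088, 0.1397]
ee_rot: [-0.099, 0.995, -0.0, 0.001]
wrist_force: [-0.7, -0.4, -0.2]
finger_gap: 0.0385
finger_force: 61.2
```

Run:
```python
from h import *
go([.506,-.088,.071],101.4)
im,d,K,D,W=cam("wrist");P=cloud(d,K,D,W);Z=P[...,2]
a=np.radians(11.4);ex=np.array([np.cos(a),np.sin(a)]);ey=np.array([-ex[1],ex[0]])
q=(P[...,:2]-[.4913,-.0912])*1000;x=q@ex;y=q@ey
for lo in np.arange(.06,.125,.005):
    m=(abs(y)<15)&(x>0)&(x<30)&(Z>lo)&(Z<lo+.005)
    if m.sum()>5: print(lo.round(3),m.sum(),np.median(x[m]).round(2))
m=(Z>.07)&(Z<.115)&(abs(y)<30)&(x>5)&(x<20);print("y rng",np.percentile(y[m],[1,99]), "fence",[np.percentile(x[(Z>.047)&(Z<.053)&(abs(y)<60)&(x>-15)&(x<16)],[1,99])])
m=(Z>.047)&(Z<.053)&(abs(y)<60)&(x>20)&(x<70);print("jaw",np.percentile(x[m],[1,99]) if m.any() else 0)
```

```text
t 4.83 pos [ 0.5087 -0.088   0.1397] yaw 101.4 tilt [ 0.002 -0.    -1.   ] gap 0.0385 F [-0.7 -0.4 -0.2] | shift [0.0028 0.0006 0.0687] turn -0.0001
0.075 64 12.8
0.08 167 12.66
0.085 181 12.7
0.09 185 12.65
0.095 198 12.72
0.1 225 12.64
0.105 239 12.69
0.11 259 12.7
0.115 287 12.66
0.12 303 12.68
y rng [-21.06993734  17.85789856] fence [array([-9.99650318,  9.44336149])]
jaw [31.20024273 52.11610837]
```

Request:
{"op": "drive_tool", "data": {
  "plan": [0.03,0.001,0.001,0,0,0.03,0.001,0.001,0.02,0,0.03,0.001,0.001,0.04,0,0.03,0.001,0.001,0.055,0,0.03,0.001,0.001,0.06,0]
}}

```text
time: 5.5
eef_pos: [0.5062, -0.0872, 0.0784]
ee_rot: [-0.099, 0.995, 0.0, -0.0]
wrist_force: [0.0, -0.6, -1.3]
finger_gap: 0.0384
finger_force: 61.2
```

Request:
{"op": "drive_tool", "data": {
  "plan": [0.03,0,0,0.003,0,0.03,0,0,0.006,0,0.03,0,0,0.009,0,0.03,0,0,0.009,0]
}}

```text
time: 6.0
eef_pos: [0.5067, -0.0874, 0.0702]
ee_rot: [-0.099, 0.995, -0.0, 0.001]
wrist_force: [-0.8, 0.0, 1.1]
finger_gap: 0.0385
finger_force: 61.3
```

Request:
{"op": "drive_tool", "data": {
  "plan": [0.03,0,0,0.001,0,0.03,0.001,0,0.001,0,0.03,0.002,0,0.001,0,0.03,0.002,0,0.001,0]
}}

```text
time: 6.5
eef_pos: [0.5062, -0.0876, 0.0702]
ee_rot: [-0.099, 0.995, 0.0, 0.002]
wrist_force: [1.2, 2.6, 5.0]
finger_gap: 0.0386
finger_force: 61.8
```

Request:
{"op": "drive_tool", "data": {
  "plan": [0.03,0.001,0,0,0,0.03,0.001,0,0,0,0.03,0.001,0,0,0]
}}

```text
time: 6.88
eef_pos: [0.5057, -0.0878, 0.0702]
ee_rot: [-0.099, 0.995, 0.0, 0.003]
wrist_force: [2.8, 1.9, 6.1]
finger_gap: 0.0385
finger_force: 61.7
```

Request:
{"op": "drive_tool", "data": {
  "plan": [0.03,0,0,-0.001,0,0.03,0,0,-0.0015,0,0.03,0.001,0,-0.0015,0,0.03,0.001,0,-0.0015,0]
}}

```text
time: 7.38
eef_pos: [0.5055, -0.0879, 0.0706]
ee_rot: [-0.099, 0.995, 0.0, 0.003]
wrist_force: [8.1, 2.5, -4.0]
finger_gap: 0.0384
finger_force: 60.9
```

```bash
cat > chk.py <<'E'
from h import *
go([.506,-.088,.071],101.4)
im,d,K,D,W=cam("wrist");P=cloud(d,K,D,W);Z=P[...,2]
a=np.radians(11.4);ex=np.array([np.cos(a),np.sin(a)]);ey=np.array([-ex[1],ex[0]])
q=(P[...,:2]-[.4913,-.0912])*1000;x=q@ex;y=q@ey
for lo in np.arange(.05,.125,.005):
    m=(abs(y)<15)&(x>5)&(x<30)&(Z>lo)&(Z<lo+.005)
    if m.sum()>5: print(lo.round(3),m.sum(),np.percentile(x[m],[2,50,98]).round(2))
m=(Z>.046)&(Z<.053)&(abs(y)<60)&(x>-15)&(x<16);print("fence",np.percentile(x[m],[.5,99.5]))
E
python3 chk.py
```

```text
t 7.38 pos [ 0.5055 -0.0879  0.0706] yaw 101.4 tilt [ 0.007  0.001 -1.   ] gap 0.0384 F [ 8.1  2.5 -4. ] | shift [-0.0005 -0.0002 -0.0004] turn -0.0001
0.05 365 [ 5.6   9.79 10.4 ]
0.055 320 [ 9.15  9.81 10.29]
0.06 358 [ 9.11  9.7  10.28]
0.065 397 [ 9.12  9.64 10.2 ]
0.07 441 [ 8.95  9.53 10.08]
0.075 489 [ 8.88  9.47 10.11]
0.08 1443 [ 9.07 12.27 16.17]
fence [-10.27735121  10.27342309]
```

Request:
{"op": "drive_tool", "data": {
  "plan": [0.03,-0.002,0,0,0,0.03,-0.0025,0,0,0,0.03,-0.0025,0,0.001,0,0.03,-0.0025,0,0.001,0]
}}

```text
time: 7.92
eef_pos: [0.5058, -0.0878, 0.0701]
ee_rot: [-0.099, 0.995, -0.0, 0.001]
wrist_force: [2.9, 1.0, 5.0]
finger_gap: 0.0384
finger_force: 61.9
```

```bash
python3 chk.py
```

```text
t 7.92 pos [ 0.5058 -0.0878  0.0701] yaw 101.36 tilt [ 0.002 -0.    -1.   ] gap 0.0384 F [2.9 1.  5. ] | shift [-0.0001 -0.0002 -0.0009] turn -0.0008
0.05 376 [ 5.42  9.93 10.47]
0.055 332 [ 9.33  9.97 10.47]
0.06 366 [ 9.43  9.96 10.5 ]
0.065 404 [ 9.33  9.91 10.52]
0.07 440 [ 9.25  9.88 10.54]
0.075 508 [ 9.23  9.86 10.5 ]
0.08 1395 [ 9.45 12.75 16.62]
fence [-10.26644109  10.33078276]
```

The spacer is upright, on the bed and flush with the fence face. I release it and rise.

Request:
{"op": "drive_tool", "data": {
  "plan": [0.05,0,0,0,0,0.06,0,0,0,0,0.075,0,0,0,0,0.075,0,0,0,0,0.075,0,0,-0.02,0]
}}

```text
time: 8.6
eef_pos: [0.5027, -0.0871, 0.0877]
ee_rot: [-0.099, 0.995, 0.001, -0.002]
wrist_force: [0.3, -0.8, 0.5]
finger_gap: 0.0749
finger_force: 0.0
```

Request:
{"op": "drive_tool", "data": {
  "plan": [0.085,0,0,-0.04,0,0.085,0,0,-0.09,0,0.085,0,0,-0.11,0,0.085,0,0,-0.11,0,0.085,0,0,-0.11,0]
}}

```text
time: 9.22
eef_pos: [0.5037, -0.0873, 0.1979]
ee_rot: [-0.099, 0.995, 0.0, -0.001]
wrist_force: [-0.9, -0.1, -0.6]
finger_gap: 0.0851
finger_force: 0.0
```

```bash
python3 chk.py
python3 - <<'E'
from h import *
go([.575,.2962,.18],80)
im,d,K,D,W=cam("wrist");P=cloud(d,K,D,W);Z=P[...,2]
a=np.radians(11.4);ex=np.array([np.cos(a),np.sin(a)]);ey=np.array([-ex[1],ex[0]])
q=(P[...,:2]-[.4913,-.0912])*1000;x=q@ex;y=q@ey
m=(Z>.079)&(Z<.085)&(abs(y)<40)&(abs(x)<30);print("top x",np.percentile(x[m],[2,50,98]),"y",np.percentile(y[m],[2,50,98]))
m=(Z>.046)&(Z<.052)&(abs(y)<60)&(x>20)&(x<70);print("jaw",np.percentile(x[m],[0.5,99]),np.median(Z[m]))
E
```

```text
t 9.22 pos [ 0.5037 -0.0873  0.1979] yaw 101.36 tilt [-0.002  0.001 -1.   ] gap 0.0851 F [-0.9 -0.1 -0.6] | shift [-0.0023 -0.0013  0.1269] turn -0.0008
0.05 85 [ 5.69 10.34 10.74]
0.055 50 [10.12 10.36 10.76]
0.06 74 [10.11 10.36 10.7 ]
0.065 63 [10.01 10.4  10.64]
0.07 63 [ 9.99 10.3  10.61]
0.075 85 [10.03 10.38 16.83]
0.08 379 [10.25 13.4  17.28]
fence [-10.04758212  10.54037414]
t 9.28 pos [ 0.5034 -0.0872  0.1974] yaw 101.35 tilt [-0.003  0.001 -1.   ] gap 0.0851 F [-1.2  0.3 -0.7] | shift [-0.1457  0.3618  0.0176] turn 0.3727
top x [10.26623381 13.44904606 16.75962362] y [-19.80889682  -0.82382885  18.16315107]
jaw [30.94687853 59.67382154] 0.04932964042078425
```

The spacer stands flat against the fence. I fetch the wedge.

Request:
{"op": "drive_tool", "data": {
  "plan": [0.085,-0.021,0.052,0,0.053,0.085,-0.042,0.104,0,0.106,0.085,-0.063,0.156,0,0.16,0.085,-0.084,0.208,0,0.213,0.085,-0.105,0.26,0,0.267]
}}

```text
time: 9.95
eef_pos: [0.5557, 0.1896, 0.1975]
ee_rot: [0.035, 0.999, -0.0, -0.001]
wrist_force: [1.2, -0.6, 1.5]
finger_gap: 0.085
finger_force: 0.0
```

```bash
python3 -c "
from h import *
go([.5761,.2957,.19],80)"
```

```text
t 9.95 pos [0.5557 0.1896 0.1975] yaw 85.95 tilt [-0.002 -0.001 -1.   ] gap 0.085 F [ 1.2 -0.6  1.5] | shift [-0.0128  0.1072  0.0074] turn 0.1039
```

Request:
{"op": "drive_tool", "data": {
  "plan": [0.085,-0.006,0.05,0,0.05,0.085,-0.013,0.104,0.005,0.104,0.085,-0.013,0.104,0.007,0.104,0.085,-0.013,0.104,0.007,0.104]
}}

```text
time: 10.45
eef_pos: [0.5754, 0.2904, 0.1903]
ee_rot: [0.086, 0.996, -0.001, -0.002]
wrist_force: [0.0, -0.6, -0.9]
finger_gap: 0.0849
finger_force: 0.0
```

Run:
```python
from h import *
im,d,K,D,W=cam("wrist");P=cloud(d,K,D,W);Z=P[...,2]
near=(abs(P[...,0]-.53)<.1)&(abs(P[...,1]-.305)<.06)
boxes(near&(Z>.082)&(Z<.095),P,im,"p")
go([.5761,.2957,.0665],80)
```

```text
p [ 287  225   88   33 2702] z [0.086 0.087 0.088] xy [576.5 295.6] sz [59.9 22.5] ang 79.3 rgb [86. 58. 39.]
t 10.5 pos [0.5757 0.2899 0.1909] yaw 80.08 tilt [-0.003 -0.001 -1.   ] gap 0.0848 F [ 0.2 -0.1  0.3] | shift [0.0003 0.0061 0.1244] turn 0.0015
```

Request:
{"op": "drive_tool", "data": {
  "plan": [0.085,0,0.006,0.03,0,0.085,0,0.006,0.07,0,0.085,0,0.006,0.105,0,0.085,0,0.006,0.123,0,0.085,0,0.006,0.123,0]
}}

```text
time: 11.12
eef_pos: [0.5765, 0.2954, 0.068]
ee_rot: [0.087, 0.996, -0.001, -0.001]
wrist_force: [-0.2, -0.4, 0.9]
finger_gap: 0.085
finger_force: 0.0
```

Request:
{"op": "drive_tool", "data": {
  "plan": [0.05,0,0,0,0,0.05,0,0,0,0,0.05,0,0,0,0,0.05,0,0,0,0,0.05,0,0,0,0]
}}

```text
time: 11.75
eef_pos: [0.5792, 0.2974, 0.0715]
ee_rot: [0.086, 0.996, 0.001, 0.002]
wrist_force: [-1.0, -0.5, 6.3]
finger_gap: 0.0588
finger_force: 65.7
```

Request:
{"op": "drive_tool", "data": {
  "plan": [0.05,0,0,-0.03,0,0.05,0,0,-0.07,0,0.05,0,0,-0.12,0,0.05,0,0,-0.15,0,0.05,0,0,-0.15,0]
}}

```text
time: 12.38
eef_pos: [0.5798, 0.2978, 0.2232]
ee_rot: [0.086, 0.996, 0.002, 0.003]
wrist_force: [-0.5, 0.3, -1.6]
finger_gap: 0.0591
finger_force: 66.0
```

```bash
python3 -c "
from h import *
go([.51,-.086,.218],101.4)"
```

```text
t 12.38 pos [0.5798 0.2978 0.2232] yaw 80.11 tilt [ 0.007  0.003 -1.   ] gap 0.0591 F [-0.5  0.3 -1.6] | shift [ 0.0029 -0.3901  0.0037] turn -0.3716
```

Request:
{"op": "drive_tool", "data": {
  "plan": [0.05,0,-0.055,0,-0.053,0.05,0,-0.11,0,-0.106,0.05,0.001,-0.165,0,-0.16,0.05,0.002,-0.22,0,-0.213,0.05,0.002,-0.275,0,-0.267]
}}

```text
time: 13.0
eef_pos: [0.5267, 0.0248, 0.2175]
ee_rot: [-0.048, 0.999, 0.0, -0.001]
wrist_force: [0.7, 0.0, -0.3]
finger_gap: 0.059
finger_force: 66.1
```

```bash
python3 -c "
from h import *
go([.505,-.088,.218],101.4)"
```

```text
t 13.0 pos [0.5267 0.0248 0.2175] yaw 95.53 tilt [-0.002  0.    -1.   ] gap 0.059 F [ 0.7  0.  -0.3] | shift [ 0.0325 -0.1102 -0.0005] turn -0.1025
```

Request:
{"op": "drive_tool", "data": {
  "plan": [0.05,0.016,-0.055,0,-0.05,0.05,0.032,-0.11,0,-0.102,0.05,0.032,-0.11,0,-0.102,0.05,0.032,-0.11,0,-0.102]
}}

```text
time: 13.5
eef_pos: [0.5061, -0.086, 0.218]
ee_rot: [-0.097, 0.995, 0.001, -0.001]
wrist_force: [-0.0, 0.5, 0.3]
finger_gap: 0.059
finger_force: 66.1
```

```bash
cat > chw.py <<'E'
from h import *
go([.505,-.088,.2],101.4)
im,d,K,D,W=cam("wrist");P=cloud(d,K,D,W);Z=P[...,2];np.savez("last.npz",im=im,P=P)
a=np.radians(11.4);ex=np.array([np.cos(a),np.sin(a)]);ey=np.array([-ex[1],ex[0]])
q=(P[...,:2]-[.4913,-.0912])*1000;x=q@ex;y=q@ey
for lo in np.arange(.04,.24,.01):
    m=(abs(y)<28)&(x>-40)&(x<60)&(Z>lo)&(Z<lo+.01)
    if m.sum()>15: print(lo.round(3),m.sum(),"x",np.percentile(x[m],[2,50,98]).round(2),"y",np.percentile(y[m],[2,98]).round(1))
m=(Z>.046)&(Z<.053)&(abs(y)<60)&(x>-15)&(x<16);print("fence",np.percentile(x[m],[.5,99.5]))
m=(Z>.046)&(Z<.052)&(abs(y)<60)&(x>20)&(x<70);print("jaw",np.percentile(x[m],[0.5,99]) if m.any() else 0)
E
python3 chw.py
```

```text
t 13.5 pos [ 0.5061 -0.086   0.218 ] yaw 101.19 tilt [-0.002  0.001 -1.   ] gap 0.059 F [-0.   0.5  0.3] | shift [ 0.0014 -0.0018  0.018 ] turn -0.0037
0.04 1762 x [-9.93  2.77 32.28] y [-26.9  26.5]
0.05 384 x [-8.99  3.21 10.74] y [-25.8  26.6]
0.06 136 x [10.11 10.49 10.81] y [-19.6  18.2]
0.07 154 x [10.11 10.47 14.63] y [-19.3  18.1]
0.08 448 x [10.37 13.71 17.08] y [-19.8  18. ]
0.15 304 x [0.87 1.26 1.69] y [-26.7  26.3]
0.16 599 x [0.87 1.34 1.79] y [-27.   26.9]
0.17 691 x [0.97 1.41 1.86] y [-26.8  26.9]
0.18 804 x [1.02 1.49 1.98] y [-27.  27.]
0.19 965 x [1.07 1.57 2.09] y [-26.9  27. ]
0.2 1167 x [1.1  1.63 2.2 ] y [-26.8  26.9]
0.21 1402 x [1.16 1.71 2.25] y [-26.8  26.9]
0.22 1707 x [1.2  1.8  2.41] y [-26.7  26.8]
0.23 8567 x [ 1.6  10.95 22.61] y [-26.9  26.9]
fence [-10.00351136  10.63633108]
jaw [30.87497706 38.32432413]
```

Request:
{"op": "drive_tool", "data": {
  "plan": [0.05,-0.009,0,0,-0.003,0.05,-0.0178,0,0.015,-0.003,0.05,-0.0178,0,0.04,-0.003,0.05,-0.0178,0,0.058,-0.003,0.05,-0.0178,0,0.058,-0.003]
}}

```text
time: 14.18
eef_pos: [0.523, -0.0815, 0.1585]
ee_rot: [-0.1, 0.995, 0.001, -0.002]
wrist_force: [0.2, 0.1, -0.9]
finger_gap: 0.0589
finger_force: 66.1
```

```bash
python3 chw.py
```

```text
t 14.18 pos [ 0.523  -0.0815  0.1585] yaw 101.49 tilt [-0.005  0.001 -1.   ] gap 0.0589 F [ 0.2  0.1 -0.9] | shift [ 0.0191 -0.0027 -0.0414] turn 0.0016
0.04 2772 x [-9.91  2.35 31.91] y [-26.9  26.8]
0.05 495 x [-9.27  5.7  10.63] y [-25.4  26.2]
0.06 207 x [10.1  10.41 10.77] y [-19.4  18.1]
0.07 242 x [10.1  10.39 14.02] y [-19.7  18.6]
0.08 760 x [10.31 13.75 17.29] y [-19.7  18.1]
0.09 270 x [18.2  18.6  18.96] y [-26.7  26.6]
0.1 583 x [18.23 18.65 19.04] y [-26.8  27.1]
0.11 689 x [18.35 18.76 19.22] y [-26.8  26.6]
0.12 801 x [18.42 18.87 19.31] y [-27.   26.8]
0.13 938 x [18.52 18.98 19.47] y [-26.7  26.8]
0.14 1153 x [18.57 19.08 19.58] y [-26.7  26.8]
0.15 1379 x [18.69 19.19 19.69] y [-26.7  26.8]
0.16 1700 x [18.72 19.3  19.87] y [-26.8  26.8]
0.17 8851 x [19.09 28.48 40.27] y [-27.7  26.9]
0.18 243 x [22.73 32.37 43.96] y [-28.  -27.5]
0.19 23 x [21.21 21.99 22.56] y [-28.  -26.4]
0.2 106 x [17.99 21.98 22.72] y [-28.   25.5]
0.21 2625 x [16.26 17.6  24.59] y [-27.3  27.4]
0.22 8059 x [16.14 22.27 23.86] y [-26.4  27.1]
0.23 8792 x [14.03 17.48 23.98] y [-25.9  26.8]
fence [-9.89127124 10.51965522]
jaw [30.83619674 56.9288144 ]
```

Request:
{"op": "drive_tool", "data": {
  "plan": [0.05,-0.0005,0,0.005,0,0.05,-0.0005,0,0.013,0,0.05,-0.0005,0,0.023,0,0.05,-0.0005,0,0.033,0,0.05,0,0,0.038,0]
}}

```text
time: 14.85
eef_pos: [0.5236, -0.0827, 0.1221]
ee_rot: [-0.099, 0.995, 0.0, -0.001]
wrist_force: [0.5, 0.5, -0.4]
finger_gap: 0.0591
finger_force: 66.1
```

Request:
{"op": "drive_tool", "data": {
  "plan": [0.05,0.0005,0,0.005,0,0.05,0.001,0,0.01,0,0.05,0.001,0,0.015,0,0.05,0.001,0,0.018,0,0.05,0.001,0,0.018,0]
}}

```text
time: 15.48
eef_pos: [0.5231, -0.083, 0.105]
ee_rot: [-0.099, 0.995, 0.0, -0.0]
wrist_force: [-0.3, -0.0, -0.2]
finger_gap: 0.0591
finger_force: 66.1
```

Request:
{"op": "drive_tool", "data": {
  "plan": [0.05,0,0,0.003,0,0.05,0,0,0.006,0,0.05,0,0,0.009,0,0.05,0,0,0.011,0,0.05,0,0,0.011,0]
}}

```text
time: 16.1
eef_pos: [0.5231, -0.083, 0.0939]
ee_rot: [-0.099, 0.995, 0.0, -0.0]
wrist_force: [0.1, -1.0, -0.5]
finger_gap: 0.0588
finger_force: 66.1
```

```bash
python3 chw.py
```

```text
t 16.1 pos [ 0.5231 -0.083   0.0939] yaw 101.41 tilt [-0.001  0.    -1.   ] gap 0.0588 F [ 0.1 -1.  -0.5] | shift [ 0.0188 -0.0013 -0.1061] turn 0.0002
0.04 4244 x [-10.07  -0.66  18.5 ] y [-26.9  27. ]
0.05 1119 x [-8.9  10.05 18.99] y [-27.   27.1]
0.06 711 x [ 9.96 10.4  19.13] y [-27.1  27. ]
0.07 1170 x [ 9.98 10.63 19.34] y [-26.6  26.6]
0.08 2715 x [10.28 16.6  19.41] y [-25.5  25.6]
0.09 1531 x [18.5  19.04 19.61] y [-26.9  26.7]
0.1 7531 x [18.72 26.57 39.96] y [-26.9  27. ]
0.11 2069 x [19.05 27.54 38.93] y [-27.   26.6]
0.13 68 x [20.97 21.61 22.24] y [-28.   27.9]
0.14 435 x [15.9  16.72 17.66] y [-27.6  27.6]
0.15 5400 x [15.74 22.1  24.11] y [-27.2  27.1]
0.16 9640 x [15.65 21.55 23.53] y [-26.4  26.7]
0.17 7708 x [12.99 14.35 23.1 ] y [-25.4  25.7]
0.18 31 x [12.27 12.89 13.23] y [-19.1  20.2]
fence [-10.1484523  10.5418171]
jaw [30.82844732 43.6601963 ]
```

Request:
{"op": "drive_tool", "data": {
  "plan": [0.05,0.0005,0,0.001,0,0.05,0.001,0,0.002,0,0.05,0.001,0,0.003,0,0.05,0.001,0,0.003,0]
}}

```text
time: 16.65
eef_pos: [0.5222, -0.0832, 0.0911]
ee_rot: [-0.099, 0.995, 0.0, -0.0]
wrist_force: [0.0, -0.3, -0.5]
finger_gap: 0.0591
finger_force: 66.1
```

Request:
{"op": "drive_tool", "data": {
  "plan": [0.05,0,0,0.001,0,0.05,0,0,0.002,0,0.05,0,0,0.002,0,0.05,0,0,0.002,0]
}}

```text
time: 17.15
eef_pos: [0.522, -0.0832, 0.089]
ee_rot: [-0.099, 0.995, 0.0, -0.0]
wrist_force: [-1.4, 0.4, -0.7]
finger_gap: 0.059
finger_force: 66.1
```

Request:
{"op": "drive_tool", "data": {
  "plan": [0.05,0,0,0.001,0,0.05,0,0,0.002,0,0.05,0,0,0.003,0,0.05,0,0,0.003,0]
}}

```text
time: 17.65
eef_pos: [0.5218, -0.0834, 0.0876]
ee_rot: [-0.1, 0.995, -0.0, -0.001]
wrist_force: [-6.4, -0.3, 12.7]
finger_gap: 0.0587
finger_force: 67.8
```

Request:
{"op": "drive_tool", "data": {
  "plan": [0.05,0,0,0.001,0,0.05,0,0,0.002,0,0.05,0,0,0.002,0,0.05,0,0,0.002,0]
}}

```text
time: 18.15
eef_pos: [0.5219, -0.0834, 0.0876]
ee_rot: [-0.1, 0.995, -0.0, -0.0]
wrist_force: [-9.4, 0.3, 24.7]
finger_gap: 0.0592
finger_force: 69.3
```

Request:
{"op": "drive_tool", "data": {
  "plan": [0.05,0.0005,0,-0.001,0,0.05,0.001,0,-0.0015,0,0.05,0.001,0,-0.0015,0,0.05,0.001,0,-0.0015,0]
}}

```text
time: 18.65
eef_pos: [0.5216, -0.0834, 0.0875]
ee_rot: [-0.1, 0.995, -0.0, 0.0]
wrist_force: [-5.8, 0.2, 11.7]
finger_gap: 0.0589
finger_force: 67.4
```

```bash
python3 chw.py; python3 -c "
from h import *
save('w3.png',np.load('last.npz')['im'])
print(robot.get_obs()['ft_torque'])"
```

```text
t 18.65 pos [ 0.5216 -0.0834  0.0875] yaw 101.46 tilt [ 0.001 -0.    -1.   ] gap 0.0589 F [-5.8  0.2 11.7] | shift [ 0.0171 -0.0012 -0.1125] turn 0.001
0.04 4520 x [-10.06  -0.97  17.1 ] y [-27.   27.1]
0.05 1250 x [-9.12  9.75 17.41] y [-26.9  26.9]
0.06 817 x [ 9.6  10.07 17.66] y [-27.1  27.2]
0.07 1118 x [ 9.57 10.15 17.84] y [-27.   26.9]
0.08 2951 x [ 9.92 16.41 17.9 ] y [-25.7  25.6]
0.09 1748 x [16.93 17.52 18.12] y [-26.9  26.9]
0.1 8442 x [17.34 26.87 38.25] y [-26.9  26.9]
0.13 117 x [14.97 19.24 20.7 ] y [-28.   27.9]
0.14 3141 x [14.24 15.57 22.53] y [-27.3  27.3]
0.15 8719 x [14.07 20.16 21.8 ] y [-26.7  26.8]
0.16 8633 x [11.71 14.95 21.81] y [-26.4  26.4]
0.17 2670 x [11.08 12.27 13.45] y [-20.6  20.8]
fence [-10.10939557  10.19663538]
jaw [30.62322401 41.75674681]
[0.21504282 1.20158163 0.22878605]
```

View pics/w3.png

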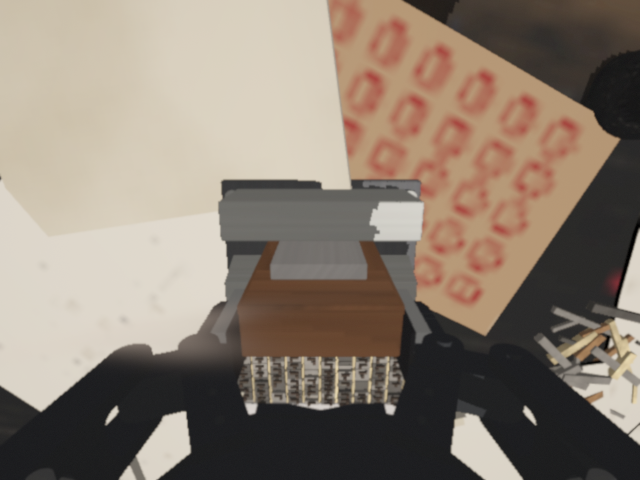

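The view shows the wedge head (320,318) upright between the spacer (318,262) and the jaw, with its foot well above the bed. A sideways force of about 6 N is left on the arm, so I trim it out.

Request:
{"op": "drive_tool", "data": {
  "plan": [0.05,0.0005,0,0,0,0.05,0.001,0,0,0,0.05,0.001,0,0,0,0.05,0.001,0,0,0]
}}

```text
time: 19.2
eef_pos: [0.5215, -0.0836, 0.0874]
ee_rot: [-0.1, 0.995, -0.0, 0.001]
wrist_force: [-3.1, 1.1, 8.7]
finger_gap: 0.0586
finger_force: 67.3
```

Request:
{"op": "drive_tool", "data": {
  "plan": [0.05,0.0005,0,0.0005,0,0.05,0.001,0,0.001,0,0.05,0.001,0,0.001,0,0.05,0.001,0,0.001,0]
}}

```text
time: 19.7
eef_pos: [0.5213, -0.0837, 0.0871]
ee_rot: [-0.1, 0.995, 0.0, 0.002]
wrist_force: [-3.6, 1.8, 13.1]
finger_gap: 0.0591
finger_force: 67.8
```

```bash
python3 chw.py; python3 -c "
from h import *
P=np.load('last.npz')['P'];m=(P[...,2]>.1)&(P[...,2]<.115)&(abs(P[...,0]-.52)<.02)&(abs(P[...,1]+.083)<.025);print(np.median(P[...,2][m]));print(robot.get_obs()['ft_torque'])"
```

```text
t 19.7 pos [ 0.5213 -0.0837  0.0871] yaw 101.48 tilt [ 0.004  0.001 -1.   ] gap 0.0591 F [-3.6  1.8 13.1] | shift [ 0.0164 -0.001  -0.1129] turn 0.0014
0.04 4505 x [-10.09  -0.68  17.02] y [-27.   26.9]
0.05 1276 x [-8.65  9.76 17.26] y [-26.9  27. ]
0.06 831 x [ 9.59 10.07 17.42] y [-27.  27.]
0.07 1078 x [ 9.57 10.12 17.51] y [-26.9  27. ]
0.08 2940 x [ 9.91 16.29 17.56] y [-25.7  25.6]
0.09 1771 x [16.56 17.13 17.75] y [-26.9  26.8]
0.1 8367 x [16.97 26.52 37.95] y [-26.9  26.9]
0.13 128 x [14.16 15.45 20.01] y [-27.8  27.8]
0.14 3326 x [13.63 15.11 21.98] y [-27.4  27.4]
0.15 8941 x [13.48 19.52 21.23] y [-26.7  26.7]
0.16 8556 x [11.02 14.16 21.12] y [-26.3  26.4]
0.17 2346 x [10.49 11.6  12.78] y [-20.8  20.6]
fence [-10.12409914  10.23899299]
jaw [30.38660235 41.55378634]
0.10284043923789482
[0.48559942 0.65485366 0.30554814]
```

Request:
{"op": "drive_tool", "data": {
  "plan": [0.05,0,0,0,0,0.05,0,0,0,0,0.05,0,0,0,0,0.05,0,0,0,0,0.05,0,0,0,0]
}}

```text
time: 20.38
eef_pos: [0.5213, -0.0837, 0.0872]
ee_rot: [-0.1, 0.995, 0.0, 0.002]
wrist_force: [-3.4, 1.1, 12.5]
finger_gap: 0.0589
finger_force: 67.8
```

Request:
{"op": "drive_tool", "data": {
  "plan": [0.05,0,0,0,0,0.05,0,0,0,0,0.05,0,0,0,0]
}}

```text
time: 20.75
eef_pos: [0.5213, -0.0837, 0.0872]
ee_rot: [-0.1, 0.995, 0.0, 0.002]
wrist_force: [-2.9, 1.0, 12.6]
finger_gap: 0.059
finger_force: 67.8
```

The push is steady at 12.5 N and the geometry is consistent: the foot is about 16 mm above the bed, tight on both the spacer and the jaw.

```bash
python3 -c "
from h import *
print(robot.hand_in())"
```

```text
the job is handed in; nothing more can be done
None
```

I handed the job in at about 20.8 s: the narrow spacer stands flat against the fence, and the wedge bites on it and the jaw about 16 mm above the bed, still gripped and pressed down with about 12.5 N; the gap (about 22 mm) didn't need the broad spacer.

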